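# File the edge of an etching plate on forward strokes

### The job

Take the long narrow file block off the cork mat and dress the top edge of the upright copper plate with two full, light forward strokes: set the front part of the file on the edge, push it straight away from the robot until the rear part is on the edge, then lift it clear and carry it back through the air. Never drag the file backwards on the plate, which would pull the plate's cradle off its stop. After the second stroke lift off and lay the file flat, sole down, back in the middle of the cork mat.

Things in the scene. Friction and masses are not known exactly. Their poses are not given: they have to be found in the camera images.
- file_block: Loose file block, 0.25 kg: dark steel sole 160 x 30 x 6 mm, on it a centred wooden grip block 110 x 24 x 34 mm; 40 mm high in all. Origin: centre of the underside (file face); x along its length, y across (grip the 24 mm block across y), z up. Both ends alike. Starts on the mat, within 12 degrees of the mat's x. The felt eraser nearby is no file: 90 mm long, 45 wide.
- plate: Upright copper plate, 4 mm thick (x), 60 wide (y). Origin: middle of its top edge, 85 mm above the table; x = forward stroke, level, away from the robot (within 20 degrees); z up. Stands 34 mm proud of its grey metal cradle; the holder is lower still. Sprung: yields downward from about 1 N, then 0.6 N per mm, hard after 10 mm; 3 to 6 mm is a good filing pressure, over 40 N spoils it.
- sledge (a joint): Cradle carrying the plate: how far (m) it is pulled back, towards the robot, from its stop block. 0 = against the stop (the start), 0.04 = end of travel. Only 0.6 N of friction: a file dragged backwards on the plate pulls it along, and beyond 0.010 the job is spoilt. Forward strokes hold it on the stop.
- mat: Flat cork mat, fixed, 220 (x) x 110 (y) x 4 mm thick. Origin: centre of its underside; x along its length, roughly away from the robot. The file lies on it at the start and must lie flat at its middle at the end.
Mind the look-alikes: they are no part of the job. Leave any green look-alike of the file_block alone.

How it is judged:
By the outcome, as a careful person would: the job done as asked, in the order asked, and still so for the second after the job is handed in, with the robot touching nothing.
It also fails if it takes over 54 s, if anything falls off the work surface, if the arm or the gripper's body presses on something with over 40 N, if the wrist force passes 120 N, or if a joint passes its speed limit or range.

### The arm

A 6-joint arm with a two-finger parallel gripper is mounted at the origin on the work surface. World frame = base frame: x ahead of the robot, y to its left, z up, the work surface at z = 0. Lengths are in m, angles in rad, forces in N, time in s.
With the tool pointing down it reaches from about 0.375 to 0.825 m from the base axis. Payload 5.5 kg.
Tool frame: the origin (TCP) lies on the mounting face of the last link; the fingertips stand 173 mm ahead of it and the grasp point (between the pads) lies 155 mm ahead of it; z points along the fingers, y is the line along which they close (so a half turn about z gives the same grasp; the last joint's range is limited). The gripper opens to 85 mm and grips with 20 to 120 N. Pads are 22 mm wide; open, the fingers measure 114 mm over their backs; the gripper's body (76 mm by 85 mm) begins 54 mm behind the grasp point. The pads swing forward as they close: fully open they stand 13 mm farther back than shut.
Start: joints at [-1.118, 0.314, -0.047, 1.21, 0, 1.571], TCP at [0.262, -0.54, 0.405] pointing down, gripper open.
Joint ranges: [-2.67, 2.67], [-0.69, 1.73], [-1.03, 1.25], [-2.08, 2.16], [-1.42, 1.45], [-3.14, 3.14]. Speed limits (rad/s): [2.39, 2.39, 3.01, 3.14, 3.14, 3.14].

### API

Orientations are given as a 3x3 rotation matrix whose columns are the frame's x, y, z axes.
In Python, from workcell import ctrl gives the robot as it stands. Calls block until the motion is done:
- ctrl.movep(position, orientation): joint-space move of the TCP to a pose.
- ctrl.movel(position, ori=None, max_speed=0.15, threshold=None): straight line of the TCP; ori=None keeps the orientation; max_speed is the mean speed in m/s. With threshold (N) it stops when the force on the tool has changed by that much, and returns True; else False.
- ctrl.goto_joints(angles): joint-space move.
- ctrl.set_gripper(opening, effort=None): finger opening in m; effort is the grip in N (None keeps the last); returns when the fingers have stopped.
- ctrl.hold(seconds).
- ctrl.inverse_kinematics(position, orientation): joint angles nearest the present ones, or None.
- ctrl.sense(): the state.
- ctrl.grab_frame(name): name is "scene" or "top"; returns a dict with "frame" (384x512x3 uint8, red, green, blue), "camera_matrix" (3x3 intrinsics, pixels), "R" (3x3) and "t" (3): a world point X has camera coordinates R X + t. Camera axes: x right, y down, z forward; pixel columns grow to the right and rows downward; lengths in m; the calibration is good to about 2 mm. A picture is of the moment at which its call begins. There is no depth.
A pose or a line that the arm cannot do raises ctrl.MotionError and nothing moves.
- ctrl.close_job(): hands the job in; it is judged then, once.
The state is a dict: "t": time; "joints": joint angles; "qvel": joint speeds; "joint_efforts": joint torques, N m; "ee_pos": TCP position; "tcp_rot": TCP orientation; "ft_force": force on the tool from outside, world axes, zero at the start; "torque": the same for the moment, N m; "grip_width": finger opening in m; "grasp_force": force on a finger pad.
Only numpy, scipy, OpenCV 4.12 (cv2) and the standard library are available. Lean on these libraries where they do the work, as an engineer would, in place of code of your own. Each camera call takes 0.05 s, during which the arm holds its last target. There are 200 camera calls.

## Working session

There is one attempt and no reset: what is moved stays moved. The work goes in short steps, each a Python script; the robot and the scene stay as the last script left them, time stands still between calls to the robot, and variables do not carry over. Pictures are saved under pics/ and viewed, at most 10 in all, crops included, and the job is handed in when it is done.

```bash
mkdir -p pics; ls; python3 - <<'E'
from workcell import ctrl
import cv2, numpy as np
for n in ("top","scene"):
    f=ctrl.grab_frame(n); cv2.imwrite(f"pics/{n}0.png",f["frame"][:,:,::-1]); 
    np.savez(f"{n}0.npz",**f); print(n,f["camera_matrix"].tolist(),np.round(f["R"],4).tolist(),f["t"], -f["R"].T@f["t"])
s=ctrl.sense();print(s["t"],s["ft_force"])
E
```

```text
pics
top [[409.2258804895759, 0.0, 256.7050243759339], [0.0, 409.2258804895759, 195.73597984512], [0.0, 0.0, 1.0]] [[0.0025, -1.0, -0.0042], [-0.999, -0.0023, -0.0445], [0.0445, 0.0043, -0.999]] [-0.00808923  0.40410094  1.0147785 ] [ 0.35856223 -0.01153113  1.03171632]
scene [[455.94697075675, 0.0, 253.25529675027366], [0.0, 455.94697075675, 189.6040123401619], [0.0, 0.0, 1.0]] [[-0.0076, 0.9998, 0.0172], [0.5922, 0.0184, -0.8056], [-0.8057, 0.004, -0.5923]] [ 0.0045552  -0.17577091  1.39192309] [ 1.22565036 -0.00695942  0.6827143 ]
0.1 [ 0.61105488 -0.53392649  0.1570468 ]
```

View pics/top0.png

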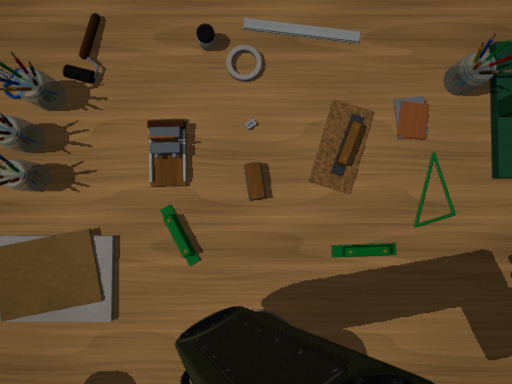

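View pics/scene0.png

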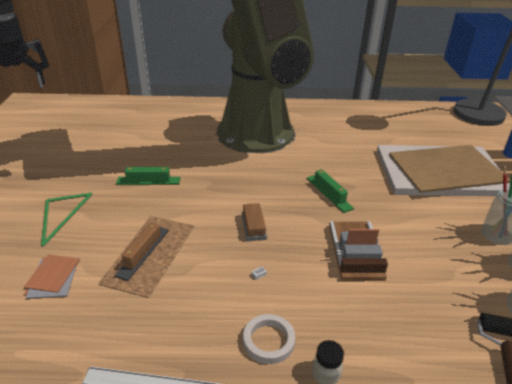

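The top view shows the cork mat and file at about (342,146), the holder with the plate at (168,152), the eraser at (257,181) and green look-alikes at (180,235) and (363,250). I'll enlarge the holder in both views.

```bash
python3 - <<'E'
import cv2, numpy as np
t=cv2.imread("pics/top0.png");s=cv2.imread("pics/scene0.png")
r=lambda im,x,y,w,h:cv2.resize(im[y:y+h,x:x+w],(400,400*h//w),interpolation=cv2.INTER_CUBIC)
a=np.hstack([r(t,135,110,70,84),r(t,305,90,70,84)+0]);
b=np.hstack([r(s,320,205,80,84)[:400],r(s,100,205,100,100)])
cv2.imwrite("pics/crA.png",np.clip(a*1.6,0,255).astype(np.uint8)); cv2.imwrite("pics/crB.png",np.clip(b*1.4,0,255).astype(np.uint8)); print(a.shape,b.shape)
E
```

```text
(480, 800, 3) (400, 800, 3)
```

View pics/crA.png

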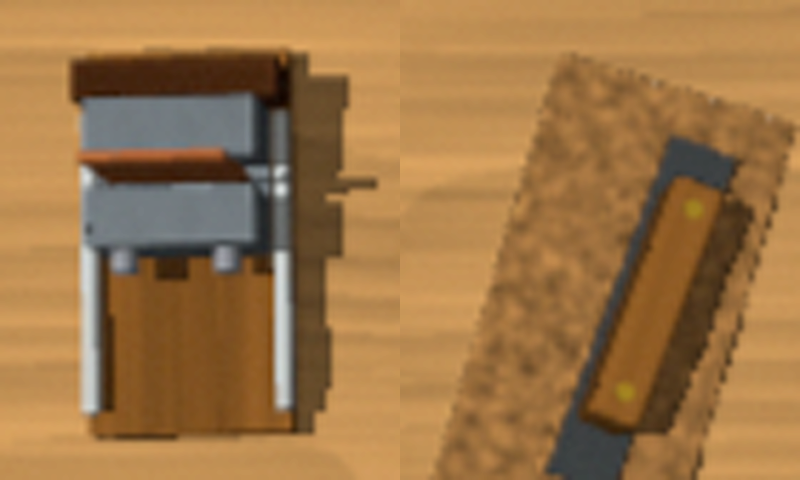

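View pics/crB.png

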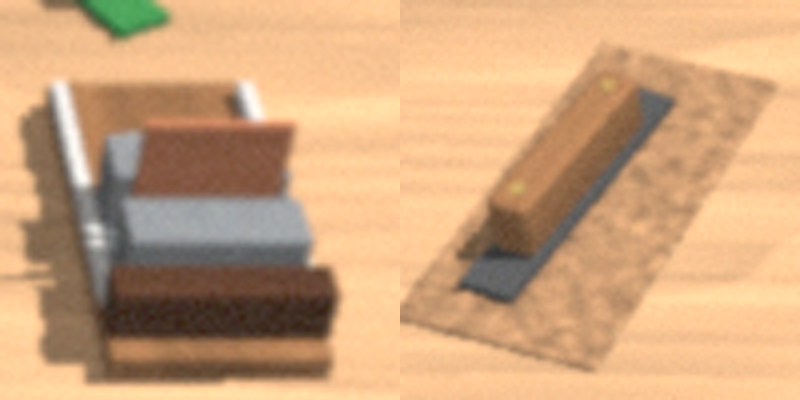

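The crops show these features:
- **Plate:** its top edge in the top view runs from about (148.8,137) to (175.3,136.7). In the scene view it runs from about (349,230) to (379,230).
- **Rails:** light grey, at columns 150 and 184.
- **File:** it has a dark sole and two brass pins, at about (356,126) and (344,158).

Next I measure these with masks.

```bash
cat > h.py <<'E'
import cv2, numpy as np
def ray(f,uv,z):
    K,R,t=f["camera_matrix"],f["R"],f["t"]; uv=np.atleast_2d(uv).astype(float)
    d=np.c_[uv,np.ones(len(uv))]@np.linalg.inv(K).T@R; c=-R.T@t
    return c+d*((z-c[2])/d[:,2])[:,None]
def sub(im,x,y,w,h):
    m=np.zeros(im.shape[:2],bool);m[y:y+h,x:x+w]=1;return m
def line(P):
    c=P.mean(0);v=np.linalg.svd(P-c)[2][0];v=v*np.sign(v[0]);return c,np.degrees(np.arctan2(v[1],v[0]))
E
python3 - <<'E'
from h import *
T=np.load("top0.npz");S=np.load("scene0.npz")
for n,f,rois in (("top",T,dict(plate=(143,125,40,30),mat=(300,90,80,110),railL=(143,155,12,30),railR=(180,150,10,35))),("scene",S,dict(plate=(340,222,50,30),mat=(95,205,105,100)))):
    im=f["frame"];hsv=cv2.cvtColor(im,cv2.COLOR_RGB2HSV)
    H,s,V=[hsv[...,i].astype(int) for i in range(3)]
    for k,b in rois.items():
        m=sub(im,*b)
        if k=="plate":
            x,y,w,h=b
            for yy in range(y+ (8 if n=="top" else 2),y+(20 if n=="top" else 14)): print(n,yy,[tuple(int(q) for q in im[yy,xx]) for xx in ((152,162,172) if n=="top" else (352,364,376))])
            if n=="top": print("row",[tuple(int(q) for q in im[137,xx]) for xx in range(145,180)])
            else: print("row",[tuple(int(q) for q in im[231,xx]) for xx in list(range(345,354))+list(range(374,383))])
        elif k=="mat":
            dark=m&(s<90)&(V<110)
            n_,lab,st,cen=cv2.connectedComponentsWithStats(dark.astype(np.uint8))
            i=1+st[1:,4].argmax();yx=np.argwhere(lab==i)[:,::-1]
            P=ray(f,yx,.010);r=cv2.minAreaRect(P[:,:2].astype(np.float32)*1000);print(n,"sole",r,line(P[:,:2]))
            yel=m&(H>24)&(H<34)&(s>150)
            n_,lab,st,cen=cv2.connectedComponentsWithStats(yel.astype(np.uint8))
            for i in range(1,n_):
                if st[i,4]>1: print(n,"pin",st[i,4],cen[i],ray(f,cen[i],.044)[0])
        else:
            g=m&(s<50)&(V>110);yx=np.argwhere(g)[:,::-1];print(k,len(yx),line(ray(f,yx,.03)[:,:2]))
print("plate T",ray(T,[[148.8,137],[175.3,136.7]],.085)); print("plate S",ray(S,[[349,229.8],[378.8,229.8]],.085))
# mat corners by eye from crops
print("mat T",ray(T,[[305+165/5.714,90+55/5.714],[305+398/5.714,90+123/5.714]],.004))
print("mat S",ray(S,[[100+205/4,205+43/4],[100+377/4,205+84/4],[100+193/4,205+370/4],[100,205+318/4]],.004))
E
```

```text
top 133 [(73, 78, 82), (73, 78, 80), (73, 78, 80)]
top 134 [(74, 78, 81), (72, 78, 80), (72, 77, 80)]
top 135 [(73, 77, 80), (74, 79, 82), (81, 75, 72)]
top 136 [(98, 70, 56), (107, 69, 50), (108, 68, 44)]
top 137 [(113, 67, 37), (102, 58, 30), (88, 49, 24)]
top 138 [(67, 36, 17), (58, 32, 15), (51, 28, 13)]
top 139 [(39, 22, 10), (40, 21, 8), (39, 20, 8)]
top 140 [(45, 30, 22), (38, 20, 9), (39, 21, 10)]
top 141 [(63, 63, 64), (39, 21, 9), (38, 23, 16)]
top 142 [(61, 64, 66), (54, 56, 56), (67, 69, 71)]
top 143 [(69, 73, 76), (69, 73, 77), (71, 75, 79)]
top 144 [(72, 76, 80), (71, 77, 79), (71, 76, 80)]
row [(127, 95, 56), (127, 94, 57), (126, 94, 56), (120, 79, 44), (114, 69, 37), (113, 67, 36), (113, 67, 36), (113, 67, 37), (113, 66, 37), (102, 60, 34), (98, 58, 33), (100, 56, 28), (101, 56, 29), (101, 56, 30), (101, 56, 29), (101, 57, 29), (101, 57, 29), (102, 58, 30), (101, 57, 28), (101, 56, 29), (91, 50, 26), (87, 48, 23), (89, 49, 23), (88, 49, 24), (89, 48, 23), (88, 48, 22), (89, 49, 25), (88, 49, 24), (84, 46, 23), (53, 33, 21), (42, 37, 36), (38, 39, 40), (36, 39, 41), (3
[... 1198 characters left out ...]
(102, 69, 52), (105, 70, 53), (129, 95, 72), (164, 126, 94), (181, 142, 107), (183, 144, 108), (185, 146, 109)]
scene sole ((535.2308349609375, -231.5318145751953), (35.45229721069336, 163.58447265625), 68.60142517089844) (array([ 0.55679398, -0.23356179]), np.float64(-24.803593617640626))
plate T [[0.53733653 0.24466045 0.085     ]
 [0.53814596 0.18278467 0.085     ]]
plate S [[0.54144779 0.18841106 0.085     ]
 [0.53982765 0.24805524 0.085     ]]
mat T [[ 0.64900171 -0.20239174  0.004     ]
 [ 0.6186296  -0.30546061  0.004     ]]
mat S [[ 0.41193409 -0.2379296   0.004     ]
 [ 0.44527436 -0.13458007  0.004     ]
 [ 0.65305125 -0.19833253  0.004     ]
 [ 0.62298432 -0.29786673  0.004     ]]
```

```bash
cat >> h.py <<'E'
def rot(deg,flip=False):
    a=np.radians(deg+(180 if flip else 0));c,s=np.cos(a),np.sin(a)
    return np.array([[c,s,0],[s,-c,0],[0,0,-1.]])
def st(ctrl,tag=""):
    s=ctrl.sense();print(tag,"t%.2f"%s["t"],"p",np.round(s["ee_pos"],4),"F",np.round(s["ft_force"],2),"M",np.round(s["torque"],2),"w%.4f"%s["grip_width"],"gf%.1f"%s["grasp_force"]);return s
E
python3 - <<'E'
from h import *; from workcell import ctrl
F=[.534,-.2325]
print(np.round(ctrl.sense()["tcp_rot"],2).tolist())
for fl in (0,1):
    for p,y in (((.534,-.2325,.25),-20.7),((.474,.214,.27),1.5)):
        q=ctrl.inverse_kinematics(p,rot(y,fl)); print(fl,None if q is None else np.round(q,2))
q=[ctrl.inverse_kinematics((.534,-.2325,.25),rot(-20.7,f)) for f in (0,1)]
fl=int(np.argmin([9 if a is None else abs(a[5]) for a in q])); print("flip",fl)
R=rot(-20.7,fl)
ctrl.set_gripper(.055,80)
ctrl.movep([*F,.25],R); st(ctrl,"above")
ctrl.movel([*F,.187],max_speed=.1); st(ctrl,"down")
ctrl.set_gripper(0.0,80); st(ctrl,"grip")
ctrl.movel([*F,.30],max_speed=.12); st(ctrl,"lift")
for n in ("top","scene"):
    f=ctrl.grab_frame(n); np.savez(f"{n}1.npz",**f); cv2.imwrite(f"pics/{n}1.png",f["frame"][:,:,::-1])
E
python3 -c "
import cv2,numpy as np
a=[cv2.imread('pics/%s1.png'%n) for n in('top','scene')]
r=[cv2.resize(a[0][60:230,270:440],(400,400)),cv2.resize(a[1][100:310,30:240],(400,400))]
cv2.imwrite('pics/g1.png',np.clip(np.hstack(r)*1.4,0,255).astype(np.uint8))"
```

```text
[[0.9, 0.44, -0.0], [0.44, -0.9, 0.0], [-0.0, -0.0, -1.0]]
0 [-0.41  0.39 -0.31  0.87  0.    3.09]
0 [ 0.42  0.26 -0.44  0.87  0.   -2.74]
1 [-0.41  0.39 -0.31  0.87  0.   -0.05]
1 [ 0.42  0.26 -0.44  0.87  0.    0.4 ]
flip 1
above t2.12 p [ 0.534  -0.2331  0.2504] F [0.41 0.19 0.03] M [0.01 0.03 0.01] w0.0551 gf0.0
down t2.90 p [ 0.5343 -0.2327  0.1874] F [ 0.17 -0.54  0.57] M [ 0.01 -0.06 -0.06] w0.0552 gf0.0
grip t3.28 p [ 0.5345 -0.2327  0.188 ] F [-0.07  0.19  5.71] M [0.04 0.2  0.01] w0.0228 gf79.2
lift t4.38 p [ 0.5336 -0.2323  0.299 ] F [-1.27 -0.88 -2.09] M [-0.01 -0.01  0.01] w0.0230 gf78.3
```

View pics/g1.png

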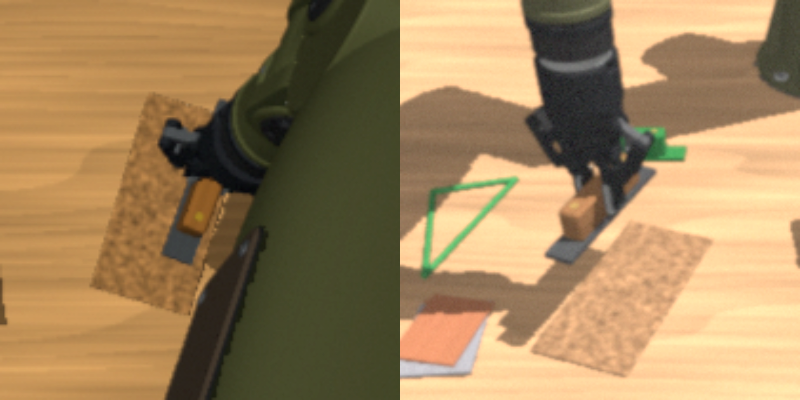

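The file is held straight and clear of the mat. The uncovered mat corners are in the scene view at (149,216), (194,226), (150,297) and (99,285). In the top view they are at (334,99.5), (309,182) and (351,193). Now I move over the plate and do stroke 1.

```bash
cat >> h.py <<'E'
P0=np.array([.539,.216]);YAW=1.5;D=np.array([np.cos(np.radians(YAW)),np.sin(np.radians(YAW))]);OFF=.184
def at(s,sole): return [*(P0+D*s),sole+OFF]
def avg(ctrl,tag,n=12):
    A=[]
    for _ in range(n): ctrl.hold(.02);q=ctrl.sense();A.append([*q["ee_pos"],*q["ft_force"],*q["torque"]])
    A=np.mean(A,0);print(tag,"t%.2f"%q["t"],"p",np.round(A[:3],4),"sole%.4f"%(A[2]-OFF),"F",np.round(A[3:6],2),"M",np.round(A[6:],2),"w%.4f"%q["grip_width"],flush=True);return A
E
python3 - <<'E'
from h import *; from workcell import ctrl
T=np.load("top1.npz");S=np.load("scene1.npz")
ms=ray(S,[[149.2,216.5],[194.3,226],[149.7,297.4],[99.3,284.8]],.004);mt=ray(T,[[333.7,99.5],[309.1,182],[350.7,193.4]],.004)
print("mat S",ms.mean(0),"T",(mt[0]+mt[2])/2,ms[:,:2].tolist(),mt[:,:2].tolist())
R=rot(YAW,1)
ctrl.movep(at(-.072,.125),R); ctrl.movel(at(-.070,.096),max_speed=.1)
b=avg(ctrl,"air",25)
e=b[2]-(.096+OFF); print("z err",e)
ctrl.movel(at(-.066,.0805-e),max_speed=.03)
c=avg(ctrl,"landed",12); dz=c[2]-OFF
print("dF",c[3:6]-b[3:6],"depth expected",(.085-dz)*1e3)
E
```

```text
mat S [ 0.53414219 -0.21781376  0.004     ] T [ 0.53004014 -0.22257983  0.004     ] [[0.4147701806729418, -0.24213432137090535], [0.44527126067100053, -0.1344674793922598], [0.652749837523723, -0.1956488474525415], [0.6237774776485168, -0.2990043843628949]] [[0.6493233483594462, -0.20194610199393626], [0.4392414601632527, -0.13885829255900428], [0.4107569344330744, -0.24321355282504278]]
air t6.99 p [0.4693 0.2141 0.2805] sole0.0965 F [ 0.21 -0.14 -2.25] M [ 0.   -0.01 -0.  ] w0.0228
z err 0.0004710106349389287
landed t7.89 p [0.473  0.2143 0.2642] sole0.0802 F [-2.39 -0.12  1.89] M [-0.03  0.26 -0.  ] w0.0232
dF [-2.5939123   0.01812864  4.1362964 ] depth expected 4.75703360136974
```

Contact is as expected: about 4.1 N and 5 mm of spring. Now I complete stroke 1, lift off and look before stroke 2.

```bash
python3 - <<'E'
from h import *; from workcell import ctrl
ctrl.movel(at(.067,.0803),max_speed=.07)
c=avg(ctrl,"end1",6)
ctrl.movel(at(.071,.092),max_speed=.06); ctrl.movel(at(.071,.112),max_speed=.12)
st(ctrl,"lifted")
ctrl.movel(at(-.070,.112),max_speed=.15)
b=avg(ctrl,"air",10)
f=ctrl.grab_frame("scene");cv2.imwrite("pics/s2.png",np.clip(cv2.resize(f["frame"][140:300,290:450,::-1],(600,600))*1.4,0,255).astype(np.uint8))
E
```

```text
end1 t10.04 p [0.6059 0.2178 0.2644] sole0.0804 F [-1.48 -0.19  1.37] M [-0.04  0.59  0.01] w0.0229
lifted t10.72 p [0.6105 0.218  0.2966] F [-0.77  0.01 -3.21] M [ 0.03 -0.03  0.04] w0.0228 gf78.5
air t11.97 p [0.4698 0.2143 0.296 ] sole0.1120 F [ 0.11 -0.2  -2.43] M [-0.01 -0.01  0.02] w0.0227
```

View pics/s2.png

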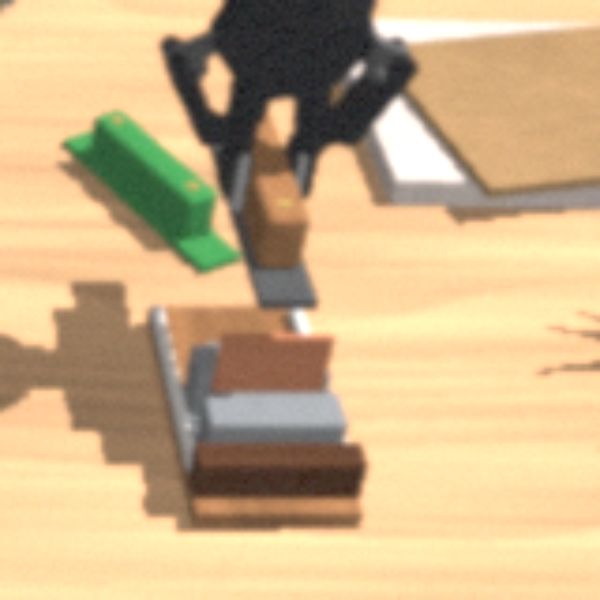

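The cradle is still against its stop and the file is clear and straight. I do stroke 2, then carry the file to the mat and lay it down.

```bash
python3 - <<'E'
from h import *; from workcell import ctrl
ctrl.movel(at(-.070,.096),max_speed=.08)
ctrl.movel(at(-.066,.0803),max_speed=.03); avg(ctrl,"landed2",5)
ctrl.movel(at(.067,.0803),max_speed=.07); avg(ctrl,"end2",5)
ctrl.movel(at(.071,.092),max_speed=.06); ctrl.movel(at(.071,.130),max_speed=.12)
M=[.532,-.220];R=rot(-16.8,1)
ctrl.movep([*M,.315],R); ctrl.movel([*M,.20],max_speed=.12)
b=avg(ctrl,"above mat",8); e=b[2]-.20
hit=ctrl.movel([*M,.186-e],max_speed=.02,threshold=4); avg(ctrl,"laid %s"%hit,4)
E
```

```text
landed2 t13.15 p [0.473  0.2143 0.2645] sole0.0805 F [-2.14 -0.3   1.86] M [0.03 0.27 0.  ] w0.0228
end2 t15.28 p [0.6059 0.2178 0.2644] sole0.0804 F [-1.54  0.04  1.59] M [-0.03  0.63  0.02] w0.0231
above mat t18.98 p [ 0.5325 -0.2202  0.2009] sole0.0169 F [ 0.03 -0.2  -2.22] M [-0.01 -0.   -0.  ] w0.0229
laid True t19.64 p [ 0.5319 -0.22    0.188 ] sole0.0040 F [-0.29 -0.37  4.79] M [-0.01 -0.07  0.01] w0.0228
```

Contact came at sole z = 4.0 mm, which is exactly the mat surface. I release, retreat and check.

```bash
python3 - <<'E'
from h import *; from workcell import ctrl
ctrl.set_gripper(.055); st(ctrl,"open")
p=ctrl.sense()["ee_pos"]; ctrl.movel([p[0],p[1],.30],max_speed=.12)
ctrl.goto_joints([-1.118,.314,-.047,1.21,0,0.4]); st(ctrl,"away")
ims=[]
for n,(x,y,w) in (("top",(290,80,110)),("scene",(90,195,120))):
    f=ctrl.grab_frame(n);im=f["frame"];np.savez(f"{n}3.npz",**f)
    hsv=cv2.cvtColor(im,cv2.COLOR_RGB2HSV).astype(int)
    m=sub(im,x,y,w,w)&(hsv[...,1]<90)&(hsv[...,2]<110)
    _,lab,s,_=cv2.connectedComponentsWithStats(m.astype(np.uint8));yx=np.argwhere(lab==1+s[1:,4].argmax())[:,::-1]
    print(n,cv2.minAreaRect(ray(f,yx,.010)[:,:2].astype(np.float32)*1000))
    ims.append(cv2.resize(im[y:y+w,x:x+w,::-1],(400,400)))
cv2.imwrite("pics/end.png",np.clip(np.hstack(ims)*1.4,0,255).astype(np.uint8))
E
```

```text
open t20.05 p [ 0.5311 -0.2196  0.187 ] F [ 0.56 -0.35  0.23] M [ 0.03  0.02 -0.06] w0.0549 gf0.0
away t22.73 p [ 0.2634 -0.5391  0.404 ] F [ 0.78 -0.45 -0.79] M [ 0.06 -0.02  0.01] w0.0551 gf0.0
top ((530.4052734375, -219.37564086914062), (30.649789810180664, 159.2632598876953), 73.3426513671875)
scene ((532.9547119140625, -218.00462341308594), (34.9078369140625, 163.5205841064453), 72.22819519042969)
```

View pics/end.png

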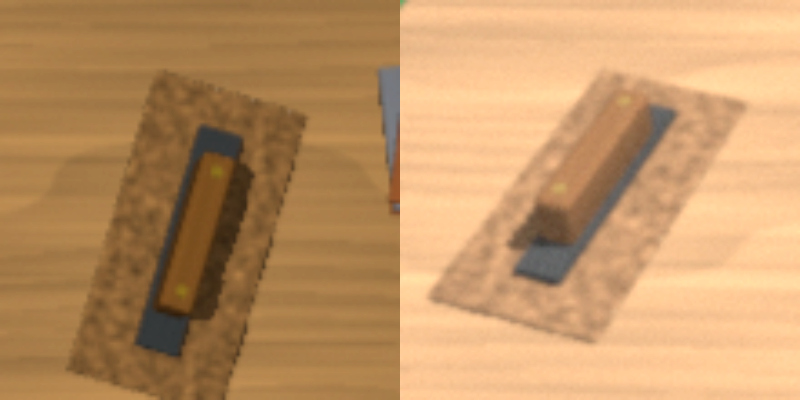

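The pictures show the file lying flat, centred on the mat and aligned with it to within a few mm.

```bash
python3 -c "
from workcell import ctrl
print(ctrl.close_job())"
```

```text
the job is handed in; nothing more can be done
None
```

Job handed in at about 23 s: I made two full forward strokes at about 4 N (about 5 mm of spring), saw the cradle still against its stop after the first (not re-imaged after the second), and laid the file flat within about 3 mm of the mat's centre.

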